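# Find the hidden catch and pop the sample case

## Task

The lid of the component sample case is held by a spring catch sunk in a notch somewhere along the ledge at its front. With a fingertip touch one end of the ledge, feel your way along the top of the ledge until you come to the notch, then press the catch in it right down so that the lid pops ajar by itself, and move clear. Do not lift the lid or the case, do not shove the case, and leave the parts lying around it where they are.

Things in the scene. Friction and masses are not known exactly. Their poses are not given: they have to be found in the camera images.
- case: The closed component sample case: grey plastic, 250 mm deep (its own x) by 380 mm wide (y) by 66 mm high, 2.2 kg, standing loose on the desk. Origin at the centre of its underside, z up. Its front, with the ledge, faces its own -x (towards the robot); the lid, with a paper sheet on top, covers all behind the ledge and is hinged at the back (+x).
- ledge_mid (a point): Middle of the ledge's top face. The ledge is the flat level step along the whole front of the case: 380 mm long (case y), 30 mm deep (case x, 15 mm either side of this point), its top 45 mm above the desk. Behind it the lid's front wall rises 20 mm higher; in front is free air.
- ledge: The middle 200 mm of the ledge, with the notch. Origin as ledge_mid (not at the notch); axes as the case. The notch's place is not given: its centre is up to 43 mm left or right (case y) of this origin. It is 48 mm long, cut through the whole depth of the ledge, open upwards and to the front, with upright ends. Its floor, 12 mm below the ledge's top, is the catch.
- ledge_left: The plain left end (+y) of the ledge, 90 mm long, flush with the rest. Origin at the centre of its top face, 145 mm from ledge_mid; axes as the case.
- ledge_right: The plain right end (-y) of the ledge, 90 mm long, flush with the rest. Origin at the centre of its top face, 145 mm from ledge_mid; axes as the case.
- catch (a joint): Travel of the catch in m: a grey plastic plate, 45 mm long by 28 mm, that fills the floor of the notch and goes straight down on a spring. 0 at rest, 0.006 fully down. It starts to move at 1.5 N and is fully down at 5 N; at about 0.0045 it frees the lid. It comes back up when let go.
- lid (a joint): Opening angle of the lid in rad, about the hinge along the back of the case: 0 shut. Held shut until the catch is pressed; then its own spring lifts it to about 0.2, its front edge some 44 mm up and not forwards, and keeps it there.
- choke: Bystander: a round copper-wound choke, 42 mm across, 18 mm high, lying on the desk. Origin at the centre of its underside.
- ferrite: Bystander: a dark ferrite sleeve standing on end, 30 mm across, 28 mm high. Origin at the centre of its underside.
- transformer: Bystander: a small black block transformer, 46 by 34 by 32 mm. Origin at the centre of its underside.
- board: Bystander: a small green circuit board with four red terminals, 70 by 100 mm, 19 mm high. Origin at the centre of its underside.

How it is judged (in metres and radians):
On the way, in this order (a step that is already met when the one before it is completed fails the run):
1. a fingertip touches the left or the right end of the ledge, the lid still shut ((contact force between the fingers and ledge_left above 0.3 N or contact force between the fingers and ledge_right above 0.3 N) and value of joint lid below 0.03 rad), for 0.02 s.
2. it feels along the middle part of the ledge (off the ends, the catch not yet pressed) (contact force between the fingers and ledge above 0.2 N and contact force between the fingers and ledge_left below 0.05 N and contact force between the fingers and ledge_right below 0.05 N and value of joint catch below 0.0008 m and value of joint lid below 0.03 rad), for 0.1 s.
3. the catch is pressed down by the fingers (value of joint catch above 0.004 m and contact force between the fingers and ledge above 1 N), for 0.02 s.
At the end, for the whole second after the job is handed in: The lid stands ajar at 0.13 to 0.32 rad and at rest, the catch is back up (within 1.5 mm), the case stands flat within 25 mm of where it was, and the choke, ferrite sleeve, transformer and board are within 20 mm of where they were (value of joint lid between 0.13 and 0.32 rad and velocity of joint lid between -0.1 and 0.1 rad/s and value of joint catch below 0.0015 m and distance of each of case, ledge_mid from where it was at the start of the episode below 0.025 m and angle between case's own z axis and vertical below 0.03 rad and linear speed of case below 0.02 m/s and distance of each of choke, ferrite, transformer, board from where it was at the start of the episode below 0.02 m); the robot touches nothing.
It fails at once if the lid is lifted or thrown open by hand (beyond 0.45 rad) (value of joint lid above 0.45 rad).
It fails at once if the case is lifted or tipped (origin 10 mm up, or 0.06 rad) (height (world z) of case above 0.01 m or angle between case's own z axis and vertical above 0.06 rad).
It fails at once if the case is shoved more than 40 mm (distance of any of case, ledge_mid from where it was at the start of the episode above 0.04 m).
It fails at once if a bystander is lifted (origin 15 mm up) (height (world z) of any of choke, ferrite, transformer, board above 0.015 m).
It also fails if it takes over 61 s, if anything falls off the work surface, if the arm or the gripper's body presses on something with over 40 N, if the wrist force passes 120 N, or if a joint passes its speed limit or range.

## Robot

A 6-joint arm with a two-finger parallel gripper is mounted at the origin on the work surface. World frame = base frame: x ahead of the robot, y to its left, z up, the work surface at z = 0. Lengths are in mm, angles in rad, forces in N, time in s.
With the tool pointing down it reaches from about 275 to 725 mm from the base axis. Payload 15.9 kg.
Tool frame: the origin (TCP) lies on the mounting face of the last link; the fingertips stand 173 mm ahead of it and the grasp point (between the pads) lies 155 mm ahead of it; z points along the fingers, y is the direction in which the jaws open and shut (so a half turn about z gives the same grasp; the last joint's range is limited). The gripper opens to 85 mm and grips with 20 to 120 N. Pads are 22 mm wide; open, the fingers measure 114 mm over their backs; the gripper's body (76 mm by 85 mm) begins 54 mm behind the grasp point. The pads swing forward as they close: fully open they stand 13 mm farther back than shut.
Start: joints at [-1.149, 0.213, -0.034, 1.323, 0, 1.571], TCP at [204.694, -456.165, 404.706] pointing down, gripper open.
Joint ranges: [-2.98, 2.98], [-0.74, 1.72], [-1.14, 1.35], [-2.1, 2.04], [-1.57, 1.44], [-3.14, 3.14]. Speed limits (rad/s): [1.89, 1.89, 2.39, 2.57, 3.14, 3.14].

## Interface

Orientations are given as a unit quaternion [x, y, z, w].
In Python, from plant import arm gives the robot as it stands.
- The arm moves only by the tool move_arm, never from a script. Its argument "rows" is a list of rows, each an object with "xyz": the shift along the tool's x, y, z in cm, a list of three; "rotation": the turn, a rotation vector about the tool's x, y, z in degrees, a list of three; "gripper": the opening, from 0 (shut) to 1 (fully open). A call has exactly 5 rows; each row shifts and turns the commanded pose from where the row before left it, along the tool's axes as they then stand; what a row does not reach is not made up. A row lasts 1/12 s, in which the tool goes at most 41.7 mm and 7.16 degrees, less where a joint would pass 70% of its speed; a pose out of reach is approached as far as the arm can. A call is refused whole if a number of a shift passes 4.17 or a number of a turn 7.16, either way. A call with a gripper value outside its range is refused whole. The fingers move at their own pace and stop on an object; "force" is the grip in N (left out, the last holds). Time passes only in rows, so rows that do not move let the fingers close, or fill a call up. It gives the time, the measured TCP pose, the force and the opening at its end, in the units of the state.
- arm.get_state(): the state, without advancing time (a new reading comes with each control period).
- arm.capture(name): name is "side" or "top"; returns the picture (384x512x3 uint8, red, green, blue); there is no depth.
- arm.camera_info(name): a dict with "mtx" (3x3 intrinsics, pixels), "extrinsics" (4x4, takes a point from camera to world coordinates). Camera axes: x right, y up, looking along -z (the intrinsics and any distortion apply to the point x, -y, -z); pixel columns grow to the right and rows downward; lengths in mm; the calibration is good to about 2 mm. A picture is of the moment at which its call begins. camera_info takes no time and is no camera call.
- arm.finish_job(): hands the job in, once; it reports no verdict.
The state is a dict: "clock": time; "joints": joint angles; "dq": joint speeds; "joint_efforts": joint torques, N m; "ee_pos": TCP position; "eef_rot": TCP orientation; "ft_force": force on the tool from outside, world axes, zero at the start; "wrist_torque": the same for the moment, N m; "gripper_width": finger opening in mm.
Only numpy, scipy, OpenCV 4.12 (cv2) and the standard library are available. Lean on these libraries where they do the work, as an engineer would, in place of code of your own. Each camera call takes 0.05 s, during which the arm holds its last target. There are 200 camera calls.

## Working session

There is one attempt and no reset: what is moved stays moved. The work goes in short steps, Python scripts to look and compute and a tool call to move; the robot and the scene stay as the last step left them, time stands still between calls to the robot, and variables do not carry over. Pictures are saved under pics/ and viewed, about 8 in all and at most 12, crops included, and the job is handed in when it is done.

Besides the shell and the picture viewer there is one more tool, called after "Call:" as name(argument=value, ...), one argument or row to a line, values as JSON. move_arm: Moves the arm, as the interface text tells. Its arguments: {"type":"object","properties":{"rows":{"type":"array"},"force":{"type":"number"}},"required":["rows"]}

```bash
mkdir -p pics; ls
python3 - <<'E'
from plant import arm
import cv2,numpy as np
for n in("top","side"):
    im=arm.capture(n); cv2.imwrite(f"pics/{n}0.png",im[:,:,::-1])
    i=arm.camera_info(n); print(n,np.round(i["mtx"],1).tolist(),np.round(i["extrinsics"],3).tolist(),[k for k in i])
s=arm.get_state();print(s)
E
```

```text
pics
top [[440.1, 0.0, 265.7], [0.0, 440.1, 194.2], [0.0, 0.0, 1.0]] [[-0.001, 0.988, -0.156, 408.709], [-1.0, -0.002, -0.002, 52.5], [-0.003, 0.156, 0.988, 1253.56], [0.0, 0.0, 0.0, 1.0]] ['mtx', 'extrinsics']
side [[427.1, 0.0, 253.9], [0.0, 427.1, 186.4], [0.0, 0.0, 1.0]] [[-0.894, 0.277, -0.352, 287.295], [-0.447, -0.558, 0.699, 677.489], [-0.003, 0.783, 0.622, 651.056], [0.0, 0.0, 0.0, 1.0]] ['mtx', 'extrinsics']
{'clock': 0.1, 'joints': array([-1.14897094e+00,  2.13317274e-01, -3.49683950e-02,  1.32348566e+00,
        8.72428698e-06,  1.57079419e+00]), 'dq': array([ 0.00077479, -0.0009931 ,  0.00192099,  0.00057641,  0.00065956,
        0.00134617]), 'joint_efforts': array([-8.32972801e-04, -6.87247682e+01,  4.87806451e+01,  1.22211754e-02,
       -4.03378169e-05, -1.14125993e-05]), 'ee_pos': array([ 204.66476346, -456.06045524,  404.27149247]), 'eef_rot': array([ 9.77839907e-01,  2.09353476e-01, -9.77934357e-05, -4.77610929e-04]), 'ft_force': array([-0.17387266,  0.37139626, -0.49379153]), 'wrist_torque': array([-0.02857105, -0.05037105,  0.00951146]), 'gripper_width': 85.39076184121615}
```

View pics/top0.png

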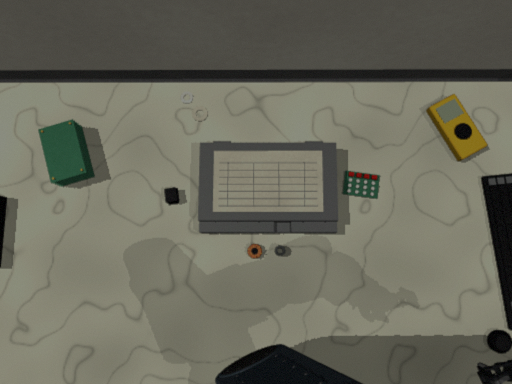

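View pics/side0.png

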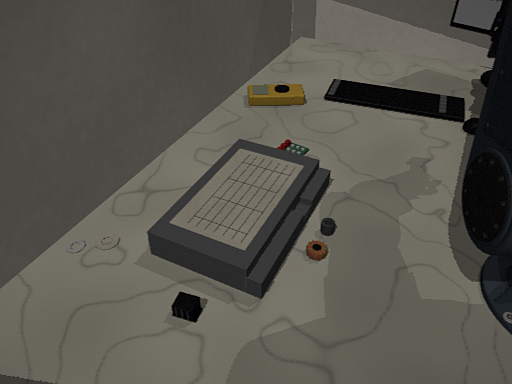

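The top view shows the case square-on (columns 199–337), with the ledge at rows 221–233. A notch seems to show at columns 275–291. The choke is at (255,251) and the ferrite at (281,251), both just in front. I'll enlarge this part.

```bash
cat > h.py <<'E'
from plant import arm
import numpy as np
def px2w(n,u,v,z):
    i=arm.camera_info(n);K=np.array(i["mtx"]);E=np.array(i["extrinsics"])
    d=np.linalg.inv(K)@[u,v,1];d=E[:3,:3]@(d*[1,-1,-1]);o=E[:3,3]
    return o+d*(z-o[2])/d[2]
E
python3 - <<'E'
from h import *
import cv2
im=cv2.imread("pics/top0.png")[205:262,190:345]
im=cv2.resize(im,None,fx=5,fy=5,interpolation=cv2.INTER_CUBIC)
cv2.imwrite("pics/c1.png",cv2.convertScaleAbs(im,alpha=2,beta=10))
for u,v,z in[(199,233,45),(337,233,45),(199,221,45),(337,221,45),(275,227,45),(291,227,45),(255,251,18),(281,251,28),(172,196,32),(361,185,19)]:print(u,v,px2w("top",u,v,z).round(0))
E
```

```text
199 233 [492. 238.  45.]
337 233 [ 492. -140.   45.]
199 221 [525. 239.  45.]
337 221 [ 525. -141.   45.]
275 227 [509.  30.  45.]
291 227 [509. -14.  45.]
255 251 [444.  85.  18.]
281 251 [444.  13.  28.]
172 196 [597. 319.  32.]
361 185 [ 630. -216.   19.]
```

View pics/c1.png

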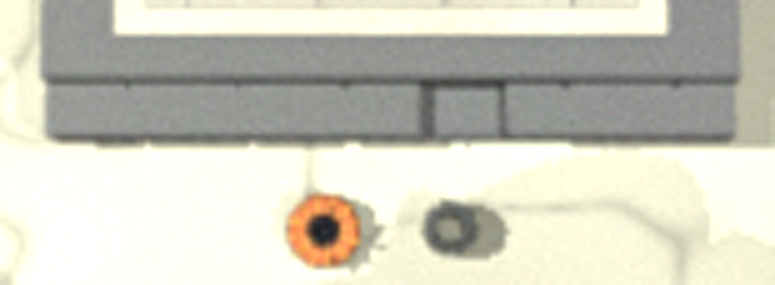

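The crop shows the ledge at x≈493–524, y≈239 to −140, so ledge_mid is about (508,49). The notch runs from y≈32 to −14, centred near y≈9. The left side gives a long plain run, so I'll start there. The gripper will be shut and tilted 25° towards the robot, so that its body stays clear of the lid when it pops.

Call:
move_arm(
  rows=[
    {"xyz":[0,0,0],"rotation":[0,0,6.05],"gripper":0},
    {"xyz":[0,0,0],"rotation":[0,0,6.05],"gripper":0},
    {"xyz":[0,0,0],"rotation":[0,0,6.05],"gripper":0},
    {"xyz":[0,0,0],"rotation":[0,0,6.05],"gripper":0},
    {"xyz":[0,0,0],"rotation":[0,0,0],"gripper":0},
  ],
)

```text
clock: 0.52
ee_pos: [204.6, -456.1, 404.4]
eef_rot: [1.0, -0.003, -0.0, -0.0]
ft_force: [0.0, 0.3, -0.4]
gripper_width: 25.5
```

Call:
move_arm(
  rows=[
    {"xyz":[0,0,0],"rotation":[0,5,0],"gripper":0},
    {"xyz":[0,0,0],"rotation":[0,5,0],"gripper":0},
    {"xyz":[0,0,0],"rotation":[0,5,0],"gripper":0},
    {"xyz":[0,0,0],"rotation":[0,5,0],"gripper":0},
    {"xyz":[0,0,0],"rotation":[0,5,0],"gripper":0},
  ],
)

```text
clock: 0.93
ee_pos: [204.7, -456.1, 404.8]
eef_rot: [0.976, 0.002, 0.218, 0.001]
ft_force: [0.1, -0.4, -0.2]
gripper_width: -0.5
```

```bash
cat >> h.py <<'E'
from scipy.spatial.transform import Rotation as R
def st(tip=None):
    s=arm.get_state();r=R.from_quat(s["eef_rot"]);p=s["ee_pos"]
    print("t",round(s["clock"],2),"tip",(p+r.apply([0,0,173])).round(1),"F",s["ft_force"].round(2),"w",round(s["gripper_width"],1),"q",s["joints"].round(2));print(r.as_matrix().round(3).tolist())
    if tip is not None: print("delta cm tool",(r.inv().apply(np.array(tip)-p-r.apply([0,0,173]))/10).round(2))
E
python3 -c "
from h import *
st([508,194,80])"
```

```text
t 0.93 tip [ 278.4 -456.2  248.3] F [ 0.09 -0.42 -0.21] w -0.5 q [-1.26  0.13 -0.17  1.13  0.42  1.9 ]
[[0.905, 0.003, 0.426], [0.004, -1.0, -0.0], [0.426, 0.002, -0.905]]
delta cm tool [ 13.85 -64.98  24.98]
```

Call:
move_arm(
  rows=[
    {"xyz":[0.7,-3.25,0.5],"rotation":[0,0,0],"gripper":0},
    {"xyz":[0.7,-3.25,0.5],"rotation":[0,0,0],"gripper":0},
    {"xyz":[0.7,-3.25,0.5],"rotation":[0,0,0],"gripper":0},
    {"xyz":[0.7,-3.25,0.5],"rotation":[0,0,0],"gripper":0},
    {"xyz":[0.7,-3.25,0.5],"rotation":[0,0,0],"gripper":0},
  ],
)

```text
clock: 1.35
ee_pos: [246.9, -292.2, 396.4]
eef_rot: [0.976, 0.001, 0.216, 0.0]
ft_force: [0.7, -0.3, 0.0]
gripper_width: -0.0
```

Call:
move_arm(
  rows=[
    {"xyz":[0.7,-3.25,0.5],"rotation":[0,0,0],"gripper":0},
    {"xyz":[0.7,-3.25,0.5],"rotation":[0,0,0],"gripper":0},
    {"xyz":[0.7,-3.25,0.5],"rotation":[0,0,0],"gripper":0},
    {"xyz":[0.7,-3.25,0.5],"rotation":[0,0,0],"gripper":0},
    {"xyz":[0.7,-3.25,0.5],"rotation":[0,0,0],"gripper":0},
  ],
)

```text
clock: 1.77
ee_pos: [288.7, -131.8, 389.0]
eef_rot: [0.976, 0.001, 0.217, 0.001]
ft_force: [0.4, -0.0, -0.3]
gripper_width: 0.3
```

Call:
move_arm(
  rows=[
    {"xyz":[0.7,-3.25,0.5],"rotation":[0,0,0],"gripper":0},
    {"xyz":[0.7,-3.25,0.5],"rotation":[0,0,0],"gripper":0},
    {"xyz":[0.7,-3.25,0.5],"rotation":[0,0,0],"gripper":0},
    {"xyz":[0.7,-3.25,0.5],"rotation":[0,0,0],"gripper":0},
    {"xyz":[0.7,-3.25,0.5],"rotation":[0,0,0],"gripper":0},
  ],
)

```text
clock: 2.18
ee_pos: [327.0, 3.8, 382.1]
eef_rot: [0.976, 0.006, 0.216, -0.002]
ft_force: [0.5, -1.5, -0.6]
gripper_width: -0.1
```

Call:
move_arm(
  rows=[
    {"xyz":[0.7,-3.25,0.5],"rotation":[0,0,0],"gripper":0},
    {"xyz":[0.7,-3.25,0.5],"rotation":[0,0,0],"gripper":0},
    {"xyz":[0.7,-3.25,0.5],"rotation":[0,0,0],"gripper":0},
    {"xyz":[0.7,-3.25,0.5],"rotation":[0,0,0],"gripper":0},
    {"xyz":[0,0,0],"rotation":[0,0,0],"gripper":0},
  ],
)

```text
clock: 2.6
ee_pos: [362.4, 38.0, 377.3]
eef_rot: [0.975, 0.048, 0.214, -0.029]
ft_force: [0.4, -0.4, -0.8]
gripper_width: 0.0
```

```bash
python3 -c "
from h import *
st([508,194,80])"
```

```text
t 2.6 tip [434.1  51.3 220.4] F [ 0.41 -0.37 -0.81] w 0.0 q [ 0.09 -0.3  -0.66  0.78  0.04  3.14]
[[0.904, 0.107, 0.415], [0.082, -0.994, 0.077], [0.42, -0.036, -0.907]]
delta cm tool [  1.94 -12.89  16.89]
```

The last joint has reached its limit of 3.14. The jaws are symmetric, so I'll turn the tool half round, the other way about its axis.

Call:
move_arm(
  rows=[
    {"xyz":[0,0,0],"rotation":[0,0,-7],"gripper":0},
    {"xyz":[0,0,0],"rotation":[0,0,-7],"gripper":0},
    {"xyz":[0,0,0],"rotation":[0,0,-7],"gripper":0},
    {"xyz":[0,0,0],"rotation":[0,0,-7],"gripper":0},
    {"xyz":[0,0,0],"rotation":[0,0,-7],"gripper":0},
  ],
)

```text
clock: 3.02
ee_pos: [361.1, 36.8, 377.4]
eef_rot: [0.915, 0.341, 0.213, 0.038]
ft_force: [0.0, -0.1, -0.2]
gripper_width: -0.2
```

Call:
move_arm(
  rows=[
    {"xyz":[0,0,0],"rotation":[0,0,-7],"gripper":0},
    {"xyz":[0,0,0],"rotation":[0,0,-7],"gripper":0},
    {"xyz":[0,0,0],"rotation":[0,0,-7],"gripper":0},
    {"xyz":[0,0,0],"rotation":[0,0,-7],"gripper":0},
    {"xyz":[0,0,0],"rotation":[0,0,-7],"gripper":0},
  ],
)

```text
clock: 3.43
ee_pos: [361.1, 36.7, 377.5]
eef_rot: [0.77, 0.6, 0.191, 0.1]
ft_force: [0.7, 0.6, -0.9]
gripper_width: -0.2
```

Call:
move_arm(
  rows=[
    {"xyz":[0,0,0],"rotation":[0,0,-7],"gripper":0},
    {"xyz":[0,0,0],"rotation":[0,0,-7],"gripper":0},
    {"xyz":[0,0,0],"rotation":[0,0,-7],"gripper":0},
    {"xyz":[0,0,0],"rotation":[0,0,-7],"gripper":0},
    {"xyz":[0,0,0],"rotation":[0,0,-7],"gripper":0},
  ],
)

```text
clock: 3.85
ee_pos: [361.1, 36.7, 377.5]
eef_rot: [0.554, 0.804, 0.152, 0.153]
ft_force: [-0.8, 0.1, 0.3]
gripper_width: -0.1
```

Call:
move_arm(
  rows=[
    {"xyz":[0,0,0],"rotation":[0,0,-7],"gripper":0},
    {"xyz":[0,0,0],"rotation":[0,0,-7],"gripper":0},
    {"xyz":[0,0,0],"rotation":[0,0,-7],"gripper":0},
    {"xyz":[0,0,0],"rotation":[0,0,-7],"gripper":0},
    {"xyz":[0,0,0],"rotation":[0,0,-7],"gripper":0},
  ],
)

```text
clock: 4.27
ee_pos: [361.1, 36.7, 377.5]
eef_rot: [0.287, 0.933, 0.099, 0.192]
ft_force: [-0.0, -0.5, -0.5]
gripper_width: 0.1
```

Call:
move_arm(
  rows=[
    {"xyz":[0,0,0],"rotation":[0,0,-7],"gripper":0},
    {"xyz":[0,0,0],"rotation":[0,0,-7],"gripper":0},
    {"xyz":[0,0,0],"rotation":[0,0,-7],"gripper":0},
    {"xyz":[0,0,0],"rotation":[0,0,-7],"gripper":0},
    {"xyz":[0,0,0],"rotation":[0,0,0],"gripper":0},
  ],
)

```text
clock: 4.68
ee_pos: [361.1, 36.8, 377.5]
eef_rot: [0.052, 0.975, 0.05, 0.21]
ft_force: [0.4, -0.2, 0.4]
gripper_width: 0.1
```

```bash
cat >> h.py <<'E'
def rot():
    r=R.from_quat(arm.get_state()["eef_rot"]);c,s=np.cos(.4363),np.sin(.4363)
    T=R.from_matrix(np.array([[-c,0,s],[0,1,0],[-s,0,-c]]))
    print("turn deg",np.rad2deg((r.inv()*T).as_rotvec()).round(1))
E
python3 -c "
from h import *
st([508,194,80]);rot()"
```

```text
t 4.68 tip [432.9  49.8 220.6] F [ 0.44 -0.16  0.36] w 0.1 q [ 0.09 -0.31 -0.66  0.78  0.04  0.2 ]
[[-0.906, 0.081, 0.415], [0.122, 0.99, 0.075], [-0.405, 0.119, -0.907]]
delta cm tool [ 0.65 13.21 16.94]
turn deg [ 4.3 -0.7 -7.1]
```

Call:
move_arm(
  rows=[
    {"xyz":[0,0,0],"rotation":[2.1,-0.35,-3.55],"gripper":0},
    {"xyz":[0,0,0],"rotation":[2.1,-0.35,-3.55],"gripper":0},
    {"xyz":[0,3,0],"rotation":[0,0,0],"gripper":0},
    {"xyz":[0,3,0],"rotation":[0,0,0],"gripper":0},
    {"xyz":[0,3,0],"rotation":[0,0,0],"gripper":0},
  ],
)

```text
clock: 5.1
ee_pos: [361.3, 127.9, 378.0]
eef_rot: [0.006, 0.976, 0.002, 0.217]
ft_force: [1.1, 0.3, 0.2]
gripper_width: -0.2
```

Call:
move_arm(
  rows=[
    {"xyz":[-0.2,2.2,3],"rotation":[0,0,0],"gripper":0},
    {"xyz":[-0.2,2.2,3],"rotation":[0,0,0],"gripper":0},
    {"xyz":[-0.2,2.2,3],"rotation":[0,0,0],"gripper":0},
    {"xyz":[-0.2,0,3],"rotation":[0,0,0],"gripper":0},
    {"xyz":[0,0,0],"rotation":[0,0,0],"gripper":0},
  ],
)

```text
clock: 5.52
ee_pos: [419.9, 193.5, 268.0]
eef_rot: [0.004, 0.977, 0.0, 0.214]
ft_force: [-1.9, -1.2, -0.7]
gripper_width: -0.2
```

```bash
python3 -c "
from h import *
st([508,194,60]);rot()
import cv2
im=arm.capture('side')[120:300,130:350];cv2.imwrite('pics/s1.png',cv2.convertScaleAbs(cv2.resize(im[:,:,::-1],None,fx=3.3,fy=3.3,interpolation=cv2.INTER_CUBIC),alpha=2))"
```

```text
t 5.52 tip [492.2 193.4 110.8] F [-1.9  -1.22 -0.71] w -0.2 q [ 0.49  0.03 -0.67  0.49 -0.2   0.46]
[[-0.908, 0.007, 0.418], [0.007, 1.0, -0.001], [-0.418, 0.002, -0.908]]
delta cm tool [0.69 0.06 5.27]
turn deg [-0.  -0.3 -0.4]
```

View pics/s1.png

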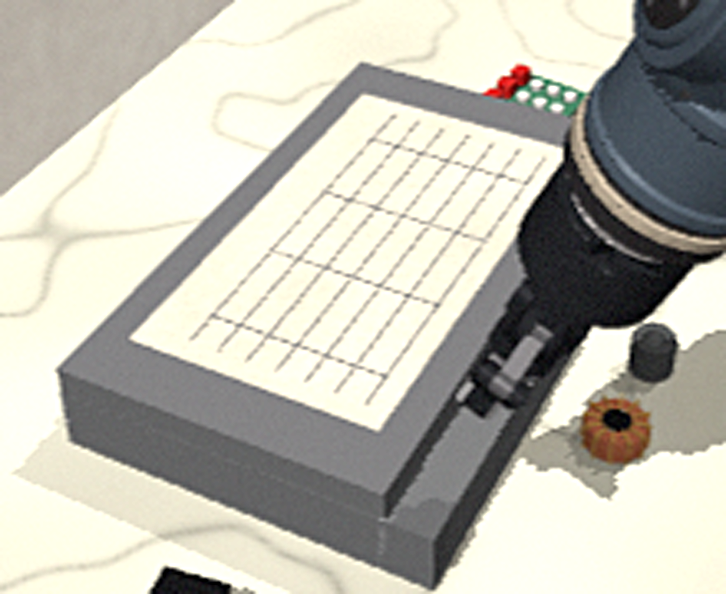

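The crop shows the shut fingers at about (485,390), above the left part of the ledge and clear of the lid. The choke (615,430) and the ferrite (655,350) lie untouched. Now I'll lower it.

Call:
move_arm(
  rows=[
    {"xyz":[0.2,0,1.7],"rotation":[0,0,0],"gripper":0},
    {"xyz":[0.2,0,1.7],"rotation":[0,0,0],"gripper":0},
    {"xyz":[0.2,0,1.5],"rotation":[0,0,0],"gripper":0},
    {"xyz":[0,0,0],"rotation":[0,0,0],"gripper":0},
    {"xyz":[0,0,0],"rotation":[0,0,0],"gripper":0},
  ],
)

```text
clock: 5.98
ee_pos: [434.9, 193.2, 226.4]
eef_rot: [0.003, 0.976, 0.001, 0.217]
ft_force: [-0.4, 0.1, 0.1]
gripper_width: 0.2
```

```bash
python3 -c "
from h import *
st([508,194,55]);rot()"
```

```text
t 5.98 tip [508.  193.4  69.7] F [-0.39  0.06  0.1 ] w 0.2 q [ 0.48  0.11 -0.71  0.36 -0.19  0.44]
[[-0.906, 0.006, 0.423], [0.007, 1.0, 0.001], [-0.423, 0.004, -0.906]]
delta cm tool [0.62 0.06 1.33]
turn deg [ 0.1  0.  -0.4]
```

Call:
move_arm(
  rows=[
    {"xyz":[0.25,0,0.55],"rotation":[0,0,0],"gripper":0},
    {"xyz":[0.25,0,0.55],"rotation":[0,0,0],"gripper":0},
    {"xyz":[0.08,0,0.18],"rotation":[0,0,0],"gripper":0},
    {"xyz":[0,0,0],"rotation":[0,0,0],"gripper":0},
    {"xyz":[0,0,0],"rotation":[0,0,0],"gripper":0},
  ],
)

```text
clock: 6.4
ee_pos: [435.0, 193.9, 211.9]
eef_rot: [0.002, 0.976, 0.001, 0.217]
ft_force: [-0.1, 0.1, 0.3]
gripper_width: -0.0
```

Call:
move_arm(
  rows=[
    {"xyz":[0.042,0,0.09],"rotation":[0,0,0],"gripper":0},
    {"xyz":[0.042,0,0.09],"rotation":[0,0,0],"gripper":0},
    {"xyz":[0,0,0],"rotation":[0,0,0],"gripper":0},
    {"xyz":[0,0,0],"rotation":[0,0,0],"gripper":0},
    {"xyz":[0,0,0],"rotation":[0,0,0],"gripper":0},
  ],
)

```text
clock: 6.82
ee_pos: [435.1, 193.9, 209.8]
eef_rot: [0.002, 0.976, 0.001, 0.217]
ft_force: [-0.2, -0.0, 0.3]
gripper_width: 0.1
```

```bash
python3 -c "
from h import *
st([508,194,50])"
```

```text
t 6.82 tip [508.3 194.2  53.1] F [-0.18 -0.    0.32] w 0.1 q [ 0.48  0.13 -0.74  0.31 -0.19  0.44]
[[-0.906, 0.003, 0.423], [0.004, 1.0, 0.002], [-0.423, 0.004, -0.906]]
delta cm tool [ 0.16 -0.02  0.26]
```

Still in free air, so I'll go down in steps of about 1 mm.

Call:
move_arm(
  rows=[
    {"xyz":[0.042,0,0.09],"rotation":[0,0,0],"gripper":0},
    {"xyz":[0,0,0],"rotation":[0,0,0],"gripper":0},
    {"xyz":[0.021,0,0.045],"rotation":[0,0,0],"gripper":0},
    {"xyz":[0,0,0],"rotation":[0,0,0],"gripper":0},
    {"xyz":[0,0,0],"rotation":[0,0,0],"gripper":0},
  ],
)

```text
clock: 7.23
ee_pos: [435.1, 193.8, 208.2]
eef_rot: [0.002, 0.976, 0.001, 0.217]
ft_force: [-0.0, -0.1, 0.8]
gripper_width: 0.0
```

Call:
move_arm(
  rows=[
    {"xyz":[0.021,0,0.045],"rotation":[0,0,0],"gripper":0},
    {"xyz":[0,0,0],"rotation":[0,0,0],"gripper":0},
    {"xyz":[0,0,0],"rotation":[0,0,0],"gripper":0},
    {"xyz":[0,0,0],"rotation":[0,0,0],"gripper":0},
    {"xyz":[0,0,0],"rotation":[0,0,0],"gripper":0},
  ],
)

```text
clock: 7.65
ee_pos: [435.1, 193.9, 207.8]
eef_rot: [0.002, 0.976, 0.001, 0.217]
ft_force: [0.5, -0.6, 1.0]
gripper_width: 0.0
```

Call:
move_arm(
  rows=[
    {"xyz":[0.021,0,0.045],"rotation":[0,0,0],"gripper":0},
    {"xyz":[0,0,0],"rotation":[0,0,0],"gripper":0},
    {"xyz":[0,0,0],"rotation":[0,0,0],"gripper":0},
    {"xyz":[0,0,0],"rotation":[0,0,0],"gripper":0},
    {"xyz":[0,0,0],"rotation":[0,0,0],"gripper":0},
  ],
)

```text
clock: 8.07
ee_pos: [435.1, 193.8, 207.3]
eef_rot: [0.002, 0.976, 0.001, 0.217]
ft_force: [0.3, 0.3, -0.3]
gripper_width: 0.1
```

Call:
move_arm(
  rows=[
    {"xyz":[0.021,0,0.045],"rotation":[0,0,0],"gripper":0},
    {"xyz":[0,0,0],"rotation":[0,0,0],"gripper":0},
    {"xyz":[0,0,0],"rotation":[0,0,0],"gripper":0},
    {"xyz":[0,0,0],"rotation":[0,0,0],"gripper":0},
    {"xyz":[0,0,0],"rotation":[0,0,0],"gripper":0},
  ],
)

```text
clock: 8.48
ee_pos: [435.1, 193.9, 206.8]
eef_rot: [0.002, 0.976, 0.001, 0.217]
ft_force: [-0.0, 0.2, 0.6]
gripper_width: 0.1
```

Call:
move_arm(
  rows=[
    {"xyz":[0.021,0,0.045],"rotation":[0,0,0],"gripper":0},
    {"xyz":[0,0,0],"rotation":[0,0,0],"gripper":0},
    {"xyz":[0,0,0],"rotation":[0,0,0],"gripper":0},
    {"xyz":[0,0,0],"rotation":[0,0,0],"gripper":0},
    {"xyz":[0,0,0],"rotation":[0,0,0],"gripper":0},
  ],
)

```text
clock: 8.9
ee_pos: [435.1, 193.8, 206.3]
eef_rot: [0.002, 0.976, 0.001, 0.217]
ft_force: [-0.3, 0.3, 1.1]
gripper_width: -0.2
```

Call:
move_arm(
  rows=[
    {"xyz":[0.021,0,0.045],"rotation":[0,0,0],"gripper":0},
    {"xyz":[0,0,0],"rotation":[0,0,0],"gripper":0},
    {"xyz":[0,0,0],"rotation":[0,0,0],"gripper":0},
    {"xyz":[0,0,0],"rotation":[0,0,0],"gripper":0},
    {"xyz":[0,0,0],"rotation":[0,0,0],"gripper":0},
  ],
)

```text
clock: 9.32
ee_pos: [435.1, 193.8, 205.8]
eef_rot: [0.002, 0.976, 0.001, 0.217]
ft_force: [-0.4, 0.3, 0.5]
gripper_width: 0.1
```

Call:
move_arm(
  rows=[
    {"xyz":[0.021,0,0.045],"rotation":[0,0,0],"gripper":0},
    {"xyz":[0,0,0],"rotation":[0,0,0],"gripper":0},
    {"xyz":[0,0,0],"rotation":[0,0,0],"gripper":0},
    {"xyz":[0,0,0],"rotation":[0,0,0],"gripper":0},
    {"xyz":[0,0,0],"rotation":[0,0,0],"gripper":0},
  ],
)

```text
clock: 9.73
ee_pos: [435.1, 193.9, 205.3]
eef_rot: [0.002, 0.976, 0.001, 0.217]
ft_force: [-0.1, -0.1, 2.3]
gripper_width: -0.0
```

Call:
move_arm(
  rows=[
    {"xyz":[0.013,0,0.027],"rotation":[0,0,0],"gripper":0},
    {"xyz":[0,0,0],"rotation":[0,0,0],"gripper":0},
    {"xyz":[0,0,0],"rotation":[0,0,0],"gripper":0},
    {"xyz":[0,0,0],"rotation":[0,0,0],"gripper":0},
    {"xyz":[0,0,0],"rotation":[0,0,0],"gripper":0},
  ],
)

```text
clock: 10.15
ee_pos: [435.2, 193.9, 205.2]
eef_rot: [0.002, 0.976, 0.001, 0.217]
ft_force: [-4.0, -0.9, 6.7]
gripper_width: -0.4
```

Contact is confirmed on the left end (6.7 N). I'll ease off slightly and slide towards −y.

Call:
move_arm(
  rows=[
    {"xyz":[-0.008,-0.3,-0.018],"rotation":[0,0,0],"gripper":0},
    {"xyz":[0,-0.4,0],"rotation":[0,0,0],"gripper":0},
    {"xyz":[0,-0.4,0],"rotation":[0,0,0],"gripper":0},
    {"xyz":[0,-0.4,0],"rotation":[0,0,0],"gripper":0},
    {"xyz":[0,-0.4,0],"rotation":[0,0,0],"gripper":0},
  ],
)

```text
clock: 10.57
ee_pos: [435.1, 174.5, 205.2]
eef_rot: [0.002, 0.976, 0.001, 0.217]
ft_force: [-0.4, 3.6, 3.6]
gripper_width: 0.1
```

Call:
move_arm(
  rows=[
    {"xyz":[0,-0.4,0],"rotation":[0,0,0],"gripper":0},
    {"xyz":[0,-0.4,0],"rotation":[0,0,0],"gripper":0},
    {"xyz":[0,-0.4,0],"rotation":[0,0,0],"gripper":0},
    {"xyz":[0,-0.4,0],"rotation":[0,0,0],"gripper":0},
    {"xyz":[0,-0.4,0],"rotation":[0,0,0],"gripper":0},
  ],
)

```text
clock: 10.98
ee_pos: [435.1, 154.6, 205.3]
eef_rot: [0.002, 0.976, 0.002, 0.217]
ft_force: [0.4, 4.0, 5.4]
gripper_width: 0.2
```

```bash
python3 -c "
from h import *
st([508,120,48.5]);rot()"
```

```text
t 10.98 tip [508.4 154.9  48.5] F [0.38 4.01 5.45] w 0.2 q [ 0.39  0.11 -0.79  0.27 -0.16  0.36]
[[-0.906, 0.003, 0.424], [0.005, 1.0, 0.002], [-0.424, 0.004, -0.906]]
delta cm tool [ 0.02 -3.49 -0.02]
turn deg [ 0.1  0.1 -0.3]
```

Call:
move_arm(
  rows=[
    {"xyz":[-0.003,-0.4,-0.006],"rotation":[0,0,0],"gripper":0},
    {"xyz":[0,-0.4,0],"rotation":[0,0,0],"gripper":0},
    {"xyz":[0,-0.4,0],"rotation":[0,0,0],"gripper":0},
    {"xyz":[0,-0.4,0],"rotation":[0,0,0],"gripper":0},
    {"xyz":[0,-0.4,0],"rotation":[0,0,0],"gripper":0},
  ],
)

```text
clock: 11.4
ee_pos: [434.9, 134.5, 205.1]
eef_rot: [0.002, 0.976, 0.001, 0.217]
ft_force: [-0.1, 3.4, 4.7]
gripper_width: -0.1
```

Call:
move_arm(
  rows=[
    {"xyz":[0,-0.4,0],"rotation":[0,0,0],"gripper":0},
    {"xyz":[0,-0.4,0],"rotation":[0,0,0],"gripper":0},
    {"xyz":[0,-0.4,0],"rotation":[0,0,0],"gripper":0},
    {"xyz":[0,-0.4,0],"rotation":[0,0,0],"gripper":0},
    {"xyz":[0,-0.4,0],"rotation":[0,0,0],"gripper":0},
  ],
)

```text
clock: 11.82
ee_pos: [434.9, 114.6, 205.1]
eef_rot: [0.002, 0.976, 0.002, 0.217]
ft_force: [-0.4, 4.2, 4.8]
gripper_width: 0.0
```

Call:
move_arm(
  rows=[
    {"xyz":[0,-0.4,0],"rotation":[0,0,0],"gripper":0},
    {"xyz":[0,-0.4,0],"rotation":[0,0,0],"gripper":0},
    {"xyz":[0,-0.4,0],"rotation":[0,0,0],"gripper":0},
    {"xyz":[0,-0.4,0],"rotation":[0,0,0],"gripper":0},
    {"xyz":[0,-0.4,0],"rotation":[0,0,0],"gripper":0},
  ],
)

```text
clock: 12.23
ee_pos: [434.9, 94.6, 205.1]
eef_rot: [0.002, 0.976, 0.002, 0.217]
ft_force: [0.9, 5.1, 6.7]
gripper_width: -0.2
```

```bash
python3 -c "
from h import *
st([508,60,48.5]);rot()"
```

```text
t 12.23 tip [508.2  95.   48.4] F [0.93 5.05 6.67] w -0.2 q [ 0.25  0.07 -0.83  0.24 -0.1   0.23]
[[-0.906, 0.003, 0.424], [0.004, 1.0, 0.002], [-0.424, 0.004, -0.906]]
delta cm tool [-0.01 -3.5  -0.03]
turn deg [ 0.1  0.1 -0.3]
```

Call:
move_arm(
  rows=[
    {"xyz":[-0.004,-0.4,-0.009],"rotation":[0,0,0],"gripper":0},
    {"xyz":[0,-0.4,0],"rotation":[0,0,0],"gripper":0},
    {"xyz":[0,-0.4,0],"rotation":[0,0,0],"gripper":0},
    {"xyz":[0,-0.4,0],"rotation":[0,0,0],"gripper":0},
    {"xyz":[0,-0.4,0],"rotation":[0,0,0],"gripper":0},
  ],
)

```text
clock: 12.65
ee_pos: [434.8, 74.6, 205.1]
eef_rot: [0.002, 0.976, 0.002, 0.217]
ft_force: [-0.1, 5.7, 6.2]
gripper_width: 0.4
```

Call:
move_arm(
  rows=[
    {"xyz":[0,-0.4,0],"rotation":[0,0,0],"gripper":0},
    {"xyz":[0,-0.4,0],"rotation":[0,0,0],"gripper":0},
    {"xyz":[0,-0.4,0],"rotation":[0,0,0],"gripper":0},
    {"xyz":[0,-0.4,0],"rotation":[0,0,0],"gripper":0},
    {"xyz":[0,-0.4,0],"rotation":[0,0,0],"gripper":0},
  ],
)

```text
clock: 13.07
ee_pos: [434.8, 54.6, 205.1]
eef_rot: [0.002, 0.976, 0.002, 0.217]
ft_force: [0.1, 5.1, 7.3]
gripper_width: 0.0
```

Call:
move_arm(
  rows=[
    {"xyz":[0,-0.4,0],"rotation":[0,0,0],"gripper":0},
    {"xyz":[0,-0.4,0],"rotation":[0,0,0],"gripper":0},
    {"xyz":[0,-0.4,0],"rotation":[0,0,0],"gripper":0},
    {"xyz":[0,-0.4,0],"rotation":[0,0,0],"gripper":0},
    {"xyz":[0,-0.4,0],"rotation":[0,0,0],"gripper":0},
  ],
)

```text
clock: 13.48
ee_pos: [434.7, 34.6, 205.0]
eef_rot: [0.002, 0.976, 0.002, 0.217]
ft_force: [0.1, 3.8, 6.8]
gripper_width: -0.1
```

Call:
move_arm(
  rows=[
    {"xyz":[0,-0.2,0],"rotation":[0,0,0],"gripper":0},
    {"xyz":[0,-0.2,0],"rotation":[0,0,0],"gripper":0},
    {"xyz":[0,-0.2,0],"rotation":[0,0,0],"gripper":0},
    {"xyz":[0,-0.2,0],"rotation":[0,0,0],"gripper":0},
    {"xyz":[0,-0.2,0],"rotation":[0,0,0],"gripper":0},
  ],
)

```text
clock: 13.9
ee_pos: [434.1, 24.4, 204.4]
eef_rot: [0.002, 0.976, 0.001, 0.216]
ft_force: [0.8, 0.2, -0.5]
gripper_width: -0.1
```

The force vanished between y=34 and y=24, so the finger is over the notch. That agrees with the picture (edge at y≈32). I'll go on to the notch centre, y≈9.

Call:
move_arm(
  rows=[
    {"xyz":[0,-0.4,0],"rotation":[0,0,0],"gripper":0},
    {"xyz":[0,-0.4,0],"rotation":[0,0,0],"gripper":0},
    {"xyz":[0,-0.4,0],"rotation":[0,0,0],"gripper":0},
    {"xyz":[0,-0.3,0],"rotation":[0,0,0],"gripper":0},
    {"xyz":[0,0,0],"rotation":[0,0,0],"gripper":0},
  ],
)

```text
clock: 14.32
ee_pos: [434.4, 9.2, 204.6]
eef_rot: [0.002, 0.976, 0.001, 0.217]
ft_force: [-0.9, 0.4, -0.3]
gripper_width: -0.1
```

```bash
python3 -c "
from h import *
st([508,9,37]);rot()
import cv2
im=arm.capture('side')[120:300,130:350];cv2.imwrite('pics/s2.png',cv2.convertScaleAbs(cv2.resize(im[:,:,::-1],None,fx=3.3,fy=3.3,interpolation=cv2.INTER_CUBIC),alpha=2))"
```

```text
t 14.32 tip [507.6   9.5  47.8] F [-0.93  0.38 -0.26] w -0.1 q [ 0.02  0.04 -0.86  0.23 -0.01  0.03]
[[-0.906, 0.004, 0.423], [0.005, 1.0, 0.001], [-0.423, 0.003, -0.906]]
delta cm tool [ 0.42 -0.05  1.  ]
turn deg [ 0.1  0.  -0.3]
```

View pics/s2.png

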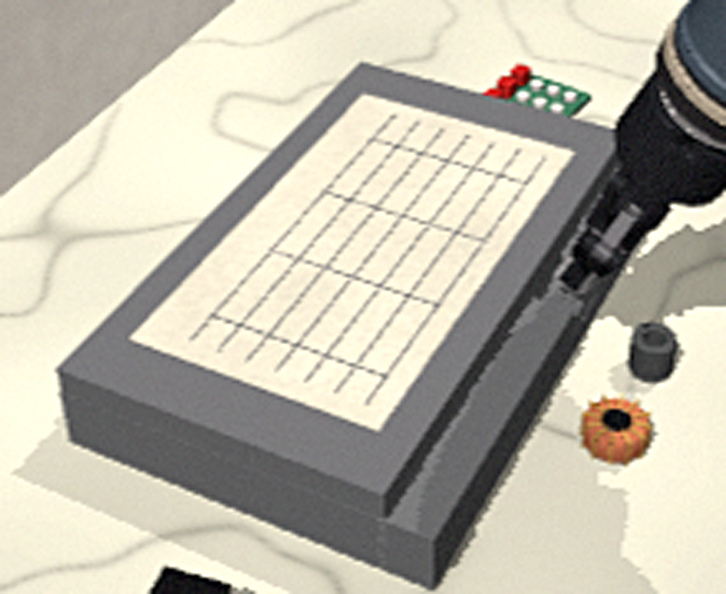

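The picture shows the finger at about (575,275), in the notch, with the case and the parts (choke 615,430; ferrite 655,350) unmoved. Now I'll press straight down: 12 mm to the catch, then most of its travel.

Call:
move_arm(
  rows=[
    {"xyz":[0.17,0,0.36],"rotation":[0,0,0],"gripper":0},
    {"xyz":[0.17,0,0.36],"rotation":[0,0,0],"gripper":0},
    {"xyz":[0.085,0,0.18],"rotation":[0,0,0],"gripper":0},
    {"xyz":[0,0,0],"rotation":[0,0,0],"gripper":0},
    {"xyz":[0,0,0],"rotation":[0,0,0],"gripper":0},
  ],
)

```text
clock: 14.78
ee_pos: [434.3, 10.0, 194.5]
eef_rot: [0.002, 0.976, 0.001, 0.216]
ft_force: [-0.3, -0.6, -0.4]
gripper_width: 0.1
```

Call:
move_arm(
  rows=[
    {"xyz":[0.085,0,0.18],"rotation":[0,0,0],"gripper":0},
    {"xyz":[0.042,0,0.09],"rotation":[0,0,0],"gripper":0},
    {"xyz":[0,0,0],"rotation":[0,0,0],"gripper":0},
    {"xyz":[0,0,0],"rotation":[0,0,0],"gripper":0},
    {"xyz":[0,0,0],"rotation":[0,0,0],"gripper":0},
  ],
)

```text
clock: 15.2
ee_pos: [434.5, 9.9, 191.9]
eef_rot: [0.002, 0.976, 0.001, 0.217]
ft_force: [0.4, 0.1, 1.6]
gripper_width: -0.5
```

```bash
python3 -c "
from h import *
st([508,9.2,31]);rot()"
```

```text
t 15.2 tip [507.8  10.2  35.1] F [0.39 0.11 1.58] w -0.5 q [ 0.03  0.07 -0.88  0.18 -0.01  0.03]
[[-0.906, 0.003, 0.423], [0.004, 1.0, 0.002], [-0.423, 0.004, -0.906]]
delta cm tool [ 0.15 -0.11  0.39]
turn deg [ 0.1  0.1 -0.3]
```

On the catch, 1.6 N. Pressing it down.

Call:
move_arm(
  rows=[
    {"xyz":[0.085,0,0.18],"rotation":[0,0,0],"gripper":0},
    {"xyz":[0.042,0,0.09],"rotation":[0,0,0],"gripper":0},
    {"xyz":[0.042,0,0.09],"rotation":[0,0,0],"gripper":0},
    {"xyz":[0,0,0],"rotation":[0,0,0],"gripper":0},
    {"xyz":[0,0,0],"rotation":[0,0,0],"gripper":0},
  ],
)

```text
clock: 15.62
ee_pos: [434.6, 9.9, 187.9]
eef_rot: [0.002, 0.976, 0.001, 0.217]
ft_force: [-0.1, 1.0, 4.6]
gripper_width: -0.2
```

```bash
python3 -c "
from h import *
st([508,9.2,30.6])
import cv2
im=arm.capture('side')[120:300,130:350];cv2.imwrite('pics/s3.png',cv2.convertScaleAbs(cv2.resize(im[:,:,::-1],None,fx=3.3,fy=3.3,interpolation=cv2.INTER_CUBIC),alpha=2))"
```

```text
t 15.62 tip [507.8  10.2  31.1] F [-0.08  1.04  4.57] w -0.2 q [ 0.03  0.08 -0.89  0.17 -0.01  0.03]
[[-0.906, 0.003, 0.423], [0.004, 1.0, 0.002], [-0.423, 0.004, -0.906]]
delta cm tool [ 0.01 -0.1   0.06]
```

View pics/s3.png

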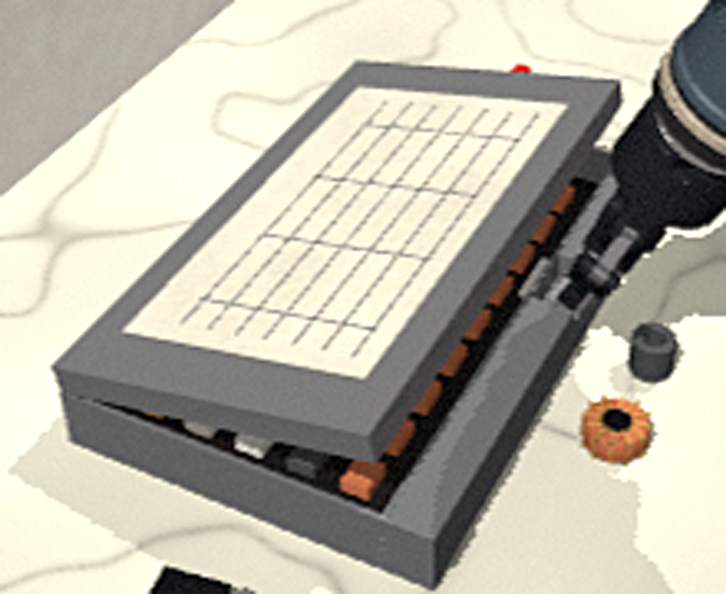

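The lid has popped ajar (front edge at about (370,455)), with 4.6 N on the catch. Backing out along the tool axis, away from the lid.

Call:
move_arm(
  rows=[
    {"xyz":[0,0,-0.8],"rotation":[0,0,0],"gripper":0},
    {"xyz":[0,0,-1.2],"rotation":[0,0,0],"gripper":0},
    {"xyz":[0,0,-2],"rotation":[0,0,0],"gripper":0},
    {"xyz":[0,0,-3],"rotation":[0,0,0],"gripper":0},
    {"xyz":[0,0,-3],"rotation":[0,0,0],"gripper":0},
  ],
)

```text
clock: 16.08
ee_pos: [390.5, 9.6, 278.9]
eef_rot: [0.002, 0.977, 0.001, 0.215]
ft_force: [0.7, 0.2, 0.2]
gripper_width: 0.4
```

Call:
move_arm(
  rows=[
    {"xyz":[0,0,-2],"rotation":[0,0,0],"gripper":0},
    {"xyz":[0,0,0],"rotation":[0,0,0],"gripper":0},
    {"xyz":[0,0,0],"rotation":[0,0,0],"gripper":0},
    {"xyz":[0,0,0],"rotation":[0,0,0],"gripper":0},
    {"xyz":[0,0,0],"rotation":[0,0,0],"gripper":0},
  ],
)

```text
clock: 16.5
ee_pos: [383.3, 9.7, 295.5]
eef_rot: [0.002, 0.976, 0.001, 0.216]
ft_force: [0.4, 0.2, -0.3]
gripper_width: 0.3
```

```bash
python3 -c "
from h import *
st()
import cv2
im=arm.capture('side')[120:300,130:350];cv2.imwrite('pics/s4.png',cv2.convertScaleAbs(cv2.resize(im[:,:,::-1],None,fx=3.3,fy=3.3,interpolation=cv2.INTER_CUBIC),alpha=2))"
```

```text
t 16.5 tip [456.2   9.9 138.6] F [ 0.45  0.23 -0.26] w 0.3 q [ 0.03 -0.2  -0.8   0.53 -0.01  0.03]
[[-0.907, 0.003, 0.421], [0.004, 1.0, 0.002], [-0.421, 0.003, -0.907]]
```

View pics/s4.png

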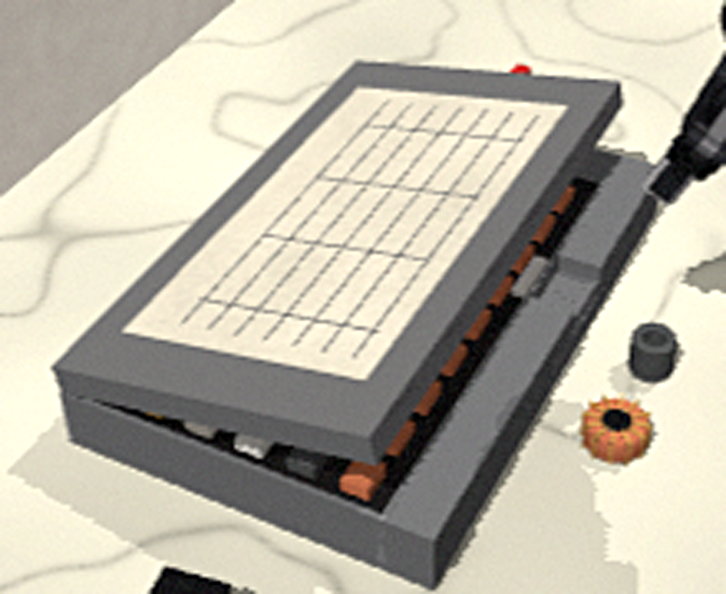

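The lid stands ajar and the finger is clear in free air (tip about (660,190)). The case corner (435,588), choke (615,430) and ferrite (655,350) are where they were. Handing in.

```bash
python3 -c "
from plant import arm
print(arm.finish_job())"
```

```text
the job is handed in; nothing more can be done
None
```

The lid popped ajar by itself and the job is handed in at about 16.5 s; the hand-in gives no verdict.

- **Feeling along:** With the gripper shut and tilted 25° back towards the robot, I touched the left end of the ledge. I then slid along the top with about 4–7 N. The force vanished between y≈34 and y≈24 mm, which matches the notch edge seen in the picture at about y=32.
- **Pressing:** I pressed the catch straight down at y≈10 mm, to 4.6 N and by finger height about 5.5 mm of travel. The next picture showed the lid ajar. I then backed out along the tool axis.
- **Last checks:** The wrist force was near zero and the fingertip was about 50 mm in front of the ledge. In the last side view the lid stood ajar, and the case, choke and ferrite were where they had been.
- **Not checked:** I did not measure the lid angle or the catch's return. In that view the transformer was only partly in frame and the board mostly hidden behind the lid, but the arm never went near either.
- **What went wrong on the way:** The last joint ran into its range limit during the approach. I turned the tool half round in free air and carried on.

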